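# Clear the model bench after masking

### The job

Clear the model bench: pull the battery out of its charger and put it in the open drawer together with whatever hand tools (sanding block, nippers, screwdriver) lie on the bench, then push the drawer fully shut. Put every roll of masking tape over a post of the tape stand, one roll to a post and pushed fully down; any post will do. Do not knock the model figure, the paint jar or the thinner bottle about.

Things in the scene. Friction and masses are not known exactly. Their poses are not given: they have to be found in the camera images.
- battery: Red and black battery pack upright in the charger. Body 32 (x) by 64 (y) by 38 mm high above a round black plug foot, 22 mm diameter, 24 mm long. Origin at the bottom of the foot; the body spans 24 to 62 mm above it, z up. About 0.25 kg. Starts fully plugged in; a sprung catch in the foot's groove yields to a straight pull up of 10 to 15 N and lets go within 20 mm; out after 24 mm.
- charger: Grey charger block, 90 mm (x) by 80 mm (y) by 50 mm high, fixed, with a round socket 25 mm deep in the middle of its top. Origin at the centre of its underside on the table. An orange catch slide sticks out of its +x side.
- sander: Sanding block, orange on dark rubber, 100 mm (x) by 34 mm (y) by 26 mm high. Origin at the centre of its underside. May be absent.
- nippers: Flush nippers with two red handles, lying flat, 106 mm long, 12 mm high; length along x, jaws to +x. Origin on the underside midway between the handles, 51 mm from the handle ends; there the two handles are about 34 mm across (y). About 0.12 kg. May be absent.
- driver: Screwdriver with a square blue handle, 97 mm long, lying along x, blade to +x. Handle 26 by 26 mm, 60 mm long, from 45 mm behind to 15 mm in front of the origin; steel blade 8 mm thick ends 52 mm in front. Origin on the underside, under the handle. May be absent.
- roll_yellow: Roll of yellow masking tape on a cardboard core, lying flat: ring 60 mm outside diameter, 30 mm high, plain through bore 24 mm diameter, about 70 g. Origin at its centre (15 mm above its underside), z along the bore axis. May be absent.
- roll_green: Roll of green masking tape on a cardboard core, lying flat: ring 60 mm outside diameter, 30 mm high, plain through bore 24 mm diameter, about 70 g. Origin at its centre (15 mm above its underside), z along the bore axis. May be absent.
- roll_blue: Roll of blue masking tape on a cardboard core, lying flat: ring 60 mm outside diameter, 30 mm high, plain through bore 24 mm diameter, about 70 g. Origin at its centre (15 mm above its underside), z along the bore axis. May be absent.
- post0 (a point): Foot of a post: on its axis at the top of the stand's base, 12 mm above the table; z along the post. Post 20 mm in diameter, 46 mm high above this point, its last 6 mm tapered. A roll fully down has its centre 15 mm above this point. The -y end of the stand (fixed plywood base 76 x 228 mm); posts are 76 mm apart.
- post1 (a point): Foot of a post: on its axis at the top of the stand's base, 12 mm above the table; z along the post. Post 20 mm in diameter, 46 mm high above this point, its last 6 mm tapered. A roll fully down has its centre 15 mm above this point. The middle post.
- post2 (a point): Foot of a post: on its axis at the top of the stand's base, 12 mm above the table; z along the post. Post 20 mm in diameter, 46 mm high above this point, its last 6 mm tapered. A roll fully down has its centre 15 mm above this point. The +y end.
- drawer_floor (a point): Point on the drawer's inner floor, middle of its front end, just behind the front panel; moves with the drawer. x points the way the drawer shuts, y along the panel, z up. Inside: x 6 to 211 mm, y -139 to 139 mm; walls 66 mm, front panel 76 mm high. White fixed cabinet, 320 mm wide, 110 mm high; drawer open by q leaves x = 6 mm to q uncovered. Things up to 70 mm high pass under its top.
- unit_drawer0_handle (a point): Middle of the horizontal steel bar handle on the drawer's front panel, 35 mm in front of the panel, about 72 mm above the table; bar 120 mm long along y. Same axes as drawer_floor.
- unit_drawer0 (a joint): How far the drawer is open, m: 0 shut, 0.145 to 0.165 at the start. It slides with about 1 N of friction, stays where it is left, and can be pushed shut at the handle or the front panel.
- figure: Pink model robot figure on a black round stand, about 130 mm high. Bystander.
- paint: Small paint jar, 44 mm in diameter, 70 mm high. Bystander.
- thinner: White thinner bottle, 54 mm in diameter, 120 mm high. Bystander.

How it is judged:
By the outcome, as a careful person would: the job done as asked, in the order asked, and still so for the second after the job is handed in, with the robot touching nothing.
Of sander, nippers, driver only 2 to 3 are there at a start; the rules pass over those that are not, and their reading is None.
Of roll_yellow, roll_green, roll_blue only 2 to 3 are there at a start; the rules pass over those that are not, and their reading is None.
At some moment in a run one of roll_yellow, roll_green, roll_blue, sander, nippers, driver may be knocked a few centimetres aside while the robot is not near it.
It also fails if it takes over 210 s, if anything falls off the work surface, if the arm or the gripper's body presses on something with over 40 N, if the wrist force passes 120 N, or if a joint passes its speed limit or range.

### The arm

A 6-joint arm with a two-finger parallel gripper is mounted at the origin on the work surface. World frame = base frame: x ahead of the robot, y to its left, z up, the work surface at z = 0. Lengths are in m, angles in rad, forces in N, time in s.
With the tool pointing down it reaches from about 0.3 to 0.775 m from the base axis. Payload 14.6 kg.
Tool frame: the origin (TCP) lies on the centre line of the jaws, within the pads' length; the fingertips stand 19 mm ahead of it and the grasp point (between the pads) is the TCP; z points along the fingers, y is the line along which they close (so a half turn about z gives the same grasp; the last joint's range is limited). The gripper opens to 94 mm and grips with 3 to 60 N. Pads are 16 mm wide; open, the fingers measure 119 mm over their backs; the gripper's body (75 mm by 177 mm) begins 78 mm behind the grasp point.
Start: joints at [-1.347, 0.3, 1.521, -0, 1.321, -0.067], TCP at [0.158, -0.527, 0.224] pointing down, gripper open.
Joint ranges: [-3.03, 3.03], [-0.79, 2.21], [0.23, 2.52], [-1.04, 4.18], [0, 3.07], [-2.55, 2.55]. Speed limits (rad/s): [2.22, 2.22, 2.57, 3.14, 3.14, 3.14].

### API

Orientations are given as [roll, pitch, yaw] about the fixed x, y, z axes, in that order (R = Rz(yaw) Ry(pitch) Rx(roll)).
In Python, from station import get_obs, camera, workorder gives the robot as it stands.
- The arm moves only by the tool play_rows, never from a script. Its argument "motion" is a list that holds one entry, the list of rows, each a list of 7 numbers: the shift along the tool's x, y, z as a fraction of full scale, then the turn, a rotation vector about the tool's x, y, z as a fraction of full scale, then the opening, from -1 (shut) to 1 (fully open). In form: [[[x, y, z, ax, ay, az, grip], ...]]. A call has 1 to 10 rows; each row is the pose to reach, as a shift and turn from the pose commanded when the call began, along the tool's axes at that moment, turning the shorter way round; what a row does not reach only later rows make up. Full scale, the value 1, is 0.25 m for a shift and 2 pi rad for a turn. A row lasts 1/10 s, in which the tool goes at most 50 mm and 8.59 degrees, less where a joint would pass 70% of its speed; a pose out of reach is approached as far as the arm can. A call with a number of a shift or a turn outside -1 to 1 is refused whole. A call with a gripper value outside its range is refused whole. The fingers move at their own pace and stop on an object; "grip_force" is the grip in N (left out, the last holds). Time passes only in rows, so rows that repeat a pose let the fingers close. It gives the time, the measured TCP pose, the force, the opening and the grip force at its end, in the units of the state.
- get_obs(): the state, without advancing time (a new reading comes with each control period).
- camera(name): name is "scene" or "side" or "wrist"; returns a dict with "frame" (420x560x3 uint8, red, green, blue), "z_map" (420x560 float32, m along the optical axis (not along the pixel's ray), 0 where there is no reading), "camera_matrix" (3x3 intrinsics, pixels), "T" (4x4, takes a point from camera to world coordinates); the wrist camera has in their place "T_tool_cam" (4x4, takes a point from camera to tool coordinates, whose origin is the TCP and whose axes are the flange's). Camera axes: x right, y up, looking along -z (the intrinsics and any distortion apply to the point x, -y, -z); pixel columns grow to the right and rows downward; lengths in m; the calibration is good to about 2 mm. A picture is of the moment at which its call begins: read the wrist's pose just before it.
- workorder.hand_in(): hands the job in; it is judged then, once.
The state is a dict: "time_s": time; "qpos": joint angles; "joint_vel": joint speeds; "tau": joint torques, N m; "ee_pos": TCP position; "eef_rot": TCP orientation; "force": force on the tool from outside, world axes, zero at the start; "moment": the same for the moment, N m; "grip_width": finger opening in m; "grip_force": force on a finger pad.
Only numpy, scipy, OpenCV 4.12 (cv2) and the standard library are available. Lean on these libraries where they do the work, as an engineer would, in place of code of your own. Each camera call takes 0.05 s, during which the arm holds its last target. There are 200 camera calls.

## Working session

There is one attempt and no reset: what is moved stays moved. The work goes in short steps, Python scripts to look and compute and a tool call to move; the robot and the scene stay as the last step left them, time stands still between calls to the robot, and variables do not carry over. Pictures are saved under pics/ and viewed, at most 14 in all, crops included, and the job is handed in when it is done.

Besides the shell and the picture viewer there is one more tool, called after "Emit:" as a command line: name --argument value ..., lists and objects as JSON in quotes. play_rows: Moves the arm, as the interface text tells. Its arguments: {"type":"object","properties":{"motion":{"type":"array"},"grip_force":{"type":"number"}},"required":["motion"]}

```bash
mkdir -p pics; ls; python3 - <<'E'
from station import get_obs,camera
import cv2,numpy as np
o=get_obs();print(o)
for n in("scene","side"):
    c=camera(n);np.savez(f"{n}0.npz",**{k:v for k,v in c.items()})
    cv2.imwrite(f"pics/{n}0.png",c["frame"][:,:,::-1]);print(n,c["camera_matrix"],c["T"],[k for k in c])
E
```

```text
pics
{'time_s': 0.0, 'qpos': array([-1.34660678e+00,  3.00496350e-01,  1.52158338e+00, -2.28667444e-05,
        1.32070649e+00, -6.65718564e-02]), 'joint_vel': array([-2.43312227e-03, -9.08418211e-04, -4.33509559e-04,  2.63786255e-05,
       -2.23469985e-04,  2.55730990e-03]), 'tau': array([ 4.31590797e-05, -5.31808662e+01, -3.52734590e+01,  7.08745932e-02,
        2.44126737e-02, -7.24643428e-05]), 'ee_pos': array([ 0.15762725, -0.52667377,  0.2238715 ]), 'eef_rot': array([-3.14040026e+00, -5.72996718e-05,  2.90767043e-01]), 'force': array([ 0.08477964,  0.58116482, -0.55218727]), 'moment': array([ 0.05237703,  0.03479189, -0.04518118]), 'grip_force': 0.0, 'grip_width': 0.09381544431004048}
scene [[469.44792432   0.         282.76877915]
 [  0.         469.44792432 205.35971025]
 [  0.           0.           1.        ]] [[ 0.81047183 -0.41730913  0.41108211  1.1242103 ]
 [ 0.58568167  0.56458687 -0.58156569 -0.73407434]
 [ 0.01060111  0.71210587  0.70199206  0.92850884]
 [ 0.          0.          0.          1.        ]] ['frame', 'z_map', 'camera_matrix', 'T']
side [[462.61354043   0.         282.64755944]
 [  0.         462.61354043 206.51298521]
 [  0.           0.           1.        ]] [[-0.70658269  0.41261699 -0.57488097 -0.05235347]
 [-0.7074011  -0.43255644  0.55899787  0.66166671]
 [-0.01801645  0.80164964  0.5975226   0.79054356]
 [ 0.          0.          0.          1.        ]] ['frame', 'z_map', 'camera_matrix', 'T']
```

View pics/scene0.png

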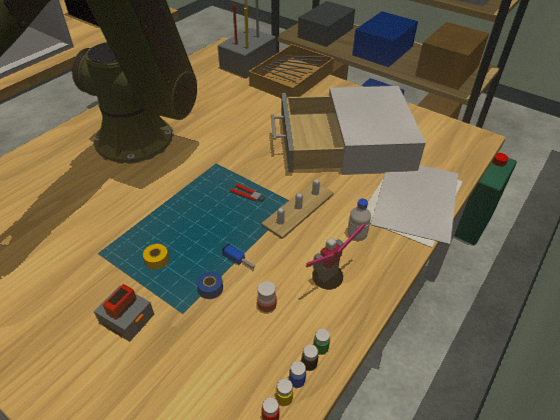

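View pics/side0.png

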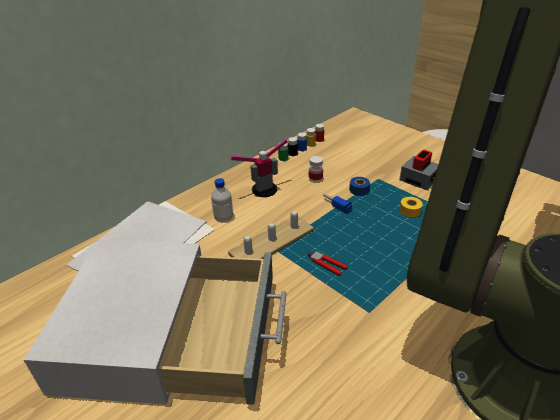

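The scene view shows:
- Yellow roll (155,256) and blue roll (209,285).
- Driver (237,256) and nippers (247,192).
- Battery in the charger (120,300).
- Posts at (281,215), (299,200) and (316,187).
- Open drawer (315,140) with its handle at (278,133).
- Paint (266,297), figure (327,268) and thinner (360,220).

There is no green roll and no sander. The side view agrees.

```bash
cat > h.py <<'E'
import numpy as np,cv2
from station import get_obs,camera
from scipy.spatial.transform import Rotation as R
def cloud(c,T=None):
    K=c["camera_matrix"];z=c["z_map"];v,u=np.mgrid[0:z.shape[0],0:z.shape[1]]
    P=np.stack([(u-K[0,2])/K[0,0]*z,-(v-K[1,2])/K[1,1]*z,-z],-1)
    T=c["T"] if T is None else T
    W=P@T[:3,:3].T+T[:3,3];W[z==0]=np.nan
    return W
def hsv(c): return cv2.cvtColor(c["frame"],cv2.COLOR_RGB2HSV)
def tool():
    o=get_obs();T=np.eye(4);T[:3,:3]=R.from_euler("xyz",o["eef_rot"]).as_matrix();T[:3,3]=o["ee_pos"];return o,T
def wrist():
    o,T=tool();c=camera("wrist");return c,cloud(c,T@c["T_tool_cam"]),o
def rect(p):
    (c,(w,h),a)=cv2.minAreaRect((p[:,:2]*1000).astype(np.float32))
    return np.round(c,1),round(w,1),round(h,1),round(a,1)
def circ(p):
    A=np.c_[2*p[:,:2],np.ones(len(p))];b=(p[:,:2]**2).sum(1);s=np.linalg.lstsq(A,b,rcond=None)[0]
    return s[:2],np.sqrt(s[2]+s[:2]@s[:2])
E
python3 - <<'E'
from h import *
wins={"scene":dict(yel=(135,238,175,275),blu=(192,268,228,302),drv=(218,240,260,275),nip=(225,180,268,205),bat=(90,280,158,340),stand=(260,175,335,238),drawer=(265,85,425,175),paint=(250,278,285,315),fig=(300,220,370,290),thin=(345,195,375,242)),
"side":dict(yel=(396,192,428,220),blu=(344,172,375,198),drv=(320,188,358,216),nip=(305,245,352,278),bat=(395,145,440,190),stand=(228,208,315,258),drawer=(150,240,295,410),paint=(303,152,330,185),fig=(228,135,290,200),thin=(208,175,236,225))}
for n in wins:
    c=dict(np.load(n+"0.npz"));W=cloud(c);H=hsv(c)
    print(n)
    for k,(a,b,e,f) in wins[n].items():
        w=W[b:f,a:e];h=H[b:f,a:e];z=w[...,2]
        hh,s,v=h[...,0],h[...,1],h[...,2]
        if k=="yel": m=(hh>15)&(hh<35)&(s>150)&(z>.026)
        elif k=="blu": m=(z>.025)
        elif k=="drv": m=(hh>100)&(hh<125)&(s>150)&(z>.012)
        elif k=="nip": m=((hh<8)|(hh>172))&(s>120)&(z>.003)
        elif k=="bat":
            for lo,hi in((.035,.055),(.08,.1)):
                p=w[(z>lo)&(z<hi)];print(k,lo,rect(p),np.median(p[:,2]))
            continue
        elif k=="stand":
            p=w[(z>.006)&(z<.02)];print("base",rect(p),np.median(p[:,2]))
            m=(z>.046)&(z<.07)
            nl,L,st,ce=cv2.connectedComponentsWithStats(m.astype(np.uint8))
            for i in range(1,nl):
                if st[i,4]>8:p=w[L==i];print("post",st[i,4],p.mean(0).round(4),rect(p),p[:,2].max())
            continue
        elif k=="drawer":
            for lo,hi in((.105,.12),(.06,.078),(.078,.1),(.005,.02)):
                p=w[(z>lo)&(z<hi)]
                if len(p)>5:print(k,lo,rect(p),p[:,:2].min(0).round(3),p[:,:2].max(0).round(3),np.median(p[:,2]))
            continue
        else: m=z>.02
        p=w[m]
        print(k,len(p),rect(p),"mean",p.mean(0).round(4),"z",np.nanpercentile(p[:,2],[5,50,95]).round(4), circ(p) if k in("yel","blu") else "")
E
```

```text
scene
yel 248 (array([ 439.5, -311.3]), 56.4, 59.1, 45.1) mean [ 0.4405 -0.3132  0.0284] z [0.0263 0.0283 0.0316] (array([ 0.44015957, -0.31188388]), np.float64(0.022950031272683483))
blu 351 (array([ 606.6, -296.5]), 56.9, 59.4, 37.1) mean [ 0.6072 -0.2974  0.0281] z [0.0256 0.0281 0.0308] (array([ 0.60676244, -0.29704816]), np.float64(0.022640679096035756))
drv 159 (array([ 588.3, -189.7]), 26.2, 56.0, 89.2) mean [ 0.5909 -0.1913  0.0231] z [0.0201 0.023  0.0266] 
nip 155 (array([461.6,  10.2]), 79.8, 37.5, 4.5) mean [0.4588 0.0079 0.0078] z [0.0043 0.0079 0.0115] 
bat 0.035 (array([ 512.1, -468.8]), 99.4, 81.5, 6.4) 0.047870018432628225
bat 0.08 (array([ 510.4, -469.5]), 36.1, 63.4, 5.6) 0.08593737276255453
base (array([585.7,  50.5]), 229.3, 156.5, 85.2) 0.00969323100607622
post 35 [0.6319 0.1205 0.0519] (array([630.9, 120.7]), 15.7, 18.2, 9.2) 0.05781210987245122
post 39 [0.626  0.0444 0.0525] (array([624.2,  45.9]), 19.1, 15.9, 11.0) 0.05980795492118951
post 39 [ 0.6186 -0.0306  0.0526] (array([618.4, -30.7]), 15.8, 17.4, 36.3) 0.05673048423625793
drawer 0.105 (array([631.5, 44
[... 1828 characters left out ...]
24.8, 41.7) [0.436 0.251] [0.725 0.502] 0.10883207006074896
drawer 0.06 (array([463.8, 317.8]), 220.1, 312.9, 39.9) [0.313 0.154] [0.639 0.507] 0.07151548167354377
drawer 0.078 (array([463.9, 314.8]), 209.5, 323.6, 38.2) [0.313 0.15 ] [0.641 0.505] 0.08866373908800046
drawer 0.005 (array([557.7, 306.4]), 366.8, 456.9, 43.4) [0.314 0.014] [0.845 0.515] 0.018823729407396184
paint 257 (array([ 737.2, -249.6]), 40.8, 43.9, 34.1) mean [ 0.7329 -0.2448  0.0494] z [0.0228 0.0482 0.0702] 
fig 1043 (array([ 828.9, -127.9]), 89.6, 399.3, 14.9) mean [ 0.8145 -0.1112  0.0799] z [0.0259 0.0816 0.1298] 
thin 598 (array([791.9,  73.1]), 54.4, 44.9, 45.2) mean [0.7853 0.0768 0.0686] z [0.0261 0.0699 0.1174]
```

```bash
cat > go.py <<'E'
# usage: go.py x,y,z,yaw ... ; each a fraction row from the pose at the start of its own call ("+" before = same call as previous)
import sys
from h import *
o,T=tool();print("at",o["ee_pos"].round(4),o["eef_rot"].round(3),"F",o["force"].round(1),"w",round(float(o["grip_width"]),4),"t",round(o["time_s"],1))
cur=T.copy();nxt=T
for a in sys.argv[1:]:
    if a[0]!="+":cur=nxt
    x,y,z,w=map(float,a.lstrip("+").split(","))
    B=np.eye(4);B[:3,:3]=R.from_euler("xyz",[np.pi,0,w]).as_matrix();B[:3,3]=[x,y,z]
    D=np.linalg.inv(cur)@B;print(a,(D[:3,3]/.25).round(3),(R.from_matrix(D[:3,:3]).as_rotvec()/2/np.pi).round(4));nxt=B
E
python3 go.py .35,-.49,.25,1.0 .508,-.468,.25,1.672
```

```text
at [ 0.1576 -0.5267  0.224 ] [-3.141 -0.     0.291] F [-0.1 -0.6  0.3] w 0.094 t 0.1
.35,-.49,.25,1.0 [ 0.779  0.08  -0.104] [-2.000e-04 -1.000e-04 -1.129e-01]
.508,-.468,.25,1.672 [0.416 0.484 0.   ] [ 0.     0.    -0.107]
```

Emit:
play_rows --motion '[[[0.779,0.08,-0.104,0,0,-0.113,1],[0.779,0.08,-0.104,0,0,-0.113,1],[0.779,0.08,-0.104,0,0,-0.113,1],[0.779,0.08,-0.104,0,0,-0.113,1],[0.779,0.08,-0.104,0,0,-0.113,1],[0.779,0.08,-0.104,0,0,-0.113,1]]]'

```text
time_s: 0.7
ee_pos: [0.3509, -0.4897, 0.2498]
eef_rot: [-3.141, -0.0, 1.004]
force: [-0.9, -0.5, 0.4]
grip_width: 0.0938
grip_force: 0.0
```

Emit:
play_rows --motion '[[[0.416,0.484,0,0,0,-0.107,1],[0.416,0.484,0,0,0,-0.107,1],[0.416,0.484,0,0,0,-0.107,1],[0.416,0.484,0,0,0,-0.107,1],[0.416,0.484,0,0,0,-0.107,1],[0.416,0.484,0,0,0,-0.107,1],[0.416,0.484,0,0,0,-0.107,1]]]'

```text
time_s: 1.4
ee_pos: [0.5071, -0.4685, 0.2503]
eef_rot: [-3.141, -0.0, 1.667]
force: [0.9, -0.2, 0.2]
grip_width: 0.0938
grip_force: 0.0
```

```bash
python3 - <<'E'
from h import *
c,W,o=wrist();print(o["ee_pos"],o["eef_rot"])
cv2.imwrite("pics/w1.png",c["frame"][:,:,::-1])
z=W[...,2]
for lo,hi in((.04,.056),(.08,.1)):
    m=((z>lo)&(z<hi)).astype(np.uint8);n,L,s,_=cv2.connectedComponentsWithStats(m)
    i=1+np.argmax(s[1:,4]);p=W[L==i];print(lo,s[i],rect(p),p.mean(0),np.median(p[:,2]))
E
python3 go.py .508,-.468,.072,1.672
```

```text
[ 0.50710816 -0.46852523  0.25033738] [-3.14130304e+00 -2.56812580e-04  1.66747060e+00]
0.04 [ 233  154   95   80 4678] (array([ 511.3, -467.5]), 97.7, 80.6, 6.3) [ 0.50993539 -0.46346061  0.04947962] 0.04965385791030549
0.08 [ 261  168   36   68 2339] (array([ 509.8, -467.1]), 32.1, 63.1, 6.1) [ 0.50966468 -0.46575214  0.08754716] 0.08777510161578878
at [ 0.5071 -0.4685  0.2505] [-3.141 -0.     1.668] F [ 0.4  0.  -0.2] w 0.0942 t 1.4
.508,-.468,.072,1.672 [0.002 0.004 0.714] [-0.     -0.     -0.0006]
```

Emit:
play_rows --motion '[[[0.006,0.01,0.3,0,0,-0.0015,1],[0.006,0.01,0.5,0,0,-0.0015,1],[0.006,0.01,0.62,0,0,-0.0015,1],[0.006,0.01,0.68,0,0,-0.0015,1],[0.006,0.01,0.712,0,0,-0.0015,1],[0.006,0.01,0.712,0,0,-0.0015,1],[0.006,0.01,0.712,0,0,-0.0015,1]]]' --grip_force 40

```text
time_s: 2.15
ee_pos: [0.5107, -0.467, 0.0745]
eef_rot: [3.14, 0.002, 1.681]
force: [0.4, -0.2, -0.1]
grip_width: 0.0942
grip_force: 0.0
```

Emit:
play_rows --motion '[[[0,0,0,0,0,0,-1],[0,0,0,0,0,0,-1],[0,0,0,0,0,0,-1],[0,0,0,0,0,0,-1],[0,0,0,0,0,0,-1],[0,0,0,0,0,0,-1],[0,0,0,0,0,0,-1],[0,0,0,0,0,0,-1]]]'

```text
time_s: 2.95
ee_pos: [0.51, -0.4663, 0.0725]
eef_rot: [-3.141, -0.0, 1.683]
force: [-18.4, -0.5, 11.7]
grip_width: 0.0336
grip_force: 9.6
```

Emit:
play_rows --motion '[[[0,0,0,0,0,0,-1],[0,0,0,0,0,0,-1],[0,0,0,0,0,0,-1],[0,0,0,0,0,0,-1]]]'

```text
time_s: 3.35
ee_pos: [0.5093, -0.4665, 0.0725]
eef_rot: [-3.14, -0.001, 1.682]
force: [-6.8, 0.5, 3.4]
grip_width: 0.0319
grip_force: 40.0
```

Emit:
play_rows --motion '[[[0,0,-0.02,0,0,0,-1],[0,0,-0.04,0,0,0,-1],[0,0,-0.06,0,0,0,-1],[0,0,-0.08,0,0,0,-1],[0,0,-0.1,0,0,0,-1],[0,0,-0.12,0,0,0,-1],[0,0,-0.14,0,0,0,-1],[0,0,-0.16,0,0,0,-1],[0,0,-0.16,0,0,0,-1]]]'

```text
time_s: 4.25
ee_pos: [0.5107, -0.4664, 0.1135]
eef_rot: [3.141, 0.001, 1.683]
force: [-0.2, -0.3, -2.9]
grip_width: 0.0316
grip_force: 40.0
```

```bash
python3 go.py .51,-.466,.27,1.68 .50,-.22,.30,1.30 .49,.03,.32,.95 .44,.26,.32,.70
```

```text
at [ 0.5107 -0.4664  0.1135] [3.141e+00 1.000e-03 1.683e+00] F [-0.2 -0.3 -2.9] w 0.0316 t 4.2
.51,-.466,.27,1.68 [ 0.001 -0.002 -0.626] [0.0002 0.0002 0.0004]
.50,-.22,.30,1.30 [ 0.982  0.067 -0.12 ] [-0.     -0.      0.0605]
.49,.03,.32,.95 [ 0.953 -0.306 -0.08 ] [ 0.     -0.      0.0557]
.44,.26,.32,.70 [ 0.632 -0.698 -0.   ] [-0.     -0.      0.0398]
```

Emit:
play_rows --motion '[[[0,0,-0.16,0,0,0,-1],[0,0,-0.32,0,0,0,-1],[0,0,-0.48,0,0,0,-1],[0,0,-0.626,0,0,0,-1]]]'

```text
time_s: 4.65
ee_pos: [0.5103, -0.4661, 0.271]
eef_rot: [3.141, 0.001, 1.683]
force: [0.1, 0.1, -3.0]
grip_width: 0.0316
grip_force: 40.0
```

Emit:
play_rows --motion '[[[0.08,0.005,-0.01,0,0,0.005,-1],[0.22,0.015,-0.03,0,0,0.013,-1],[0.38,0.026,-0.05,0,0,0.023,-1],[0.56,0.038,-0.07,0,0,0.034,-1],[0.77,0.053,-0.1,0,0,0.047,-1],[0.982,0.067,-0.12,0,0,0.06,-1]]]'

```text
time_s: 5.25
ee_pos: [0.4994, -0.2251, 0.2987]
eef_rot: [3.141, -0.0, 1.302]
force: [0.4, 1.0, -1.7]
grip_width: 0.0319
grip_force: 40.0
```

Emit:
play_rows --motion '[[[0.19,-0.06,-0.016,0,0,0.011,-1],[0.38,-0.122,-0.032,0,0,0.022,-1],[0.57,-0.183,-0.048,0,0,0.033,-1],[0.76,-0.244,-0.064,0,0,0.044,-1],[0.953,-0.306,-0.08,0,0,0.056,-1]]]'

```text
time_s: 5.75
ee_pos: [0.488, 0.024, 0.3186]
eef_rot: [3.141, -0.0, 0.951]
force: [1.8, -1.1, -3.9]
grip_width: 0.0316
grip_force: 40.0
```

Emit:
play_rows --motion '[[[0.13,-0.14,0,0,0,0.008,-1],[0.26,-0.28,0,0,0,0.016,-1],[0.39,-0.42,0,0,0,0.024,-1],[0.5,-0.55,0,0,0,0.032,-1],[0.58,-0.64,0,0,0,0.037,-1],[0.632,-0.698,0,0,0,0.04,-1],[0.632,-0.698,0,0,0,0.04,-1],[0.632,-0.698,0,0,0,0.04,-1]]]'

```text
time_s: 6.55
ee_pos: [0.4376, 0.2518, 0.3181]
eef_rot: [3.141, 0.0, 0.704]
force: [-0.9, -0.1, -3.8]
grip_width: 0.0318
grip_force: 40.0
```

```bash
python3 - <<'E'
from h import *
c,W,o=wrist();print(o["ee_pos"],o["eef_rot"],o["grip_width"])
cv2.imwrite("pics/w2.png",c["frame"][:,:,::-1]);np.savez("w2.npz",W=W,f=c["frame"])
E
```

```text
[0.43761103 0.25176627 0.31813745] [3.14147967e+00 2.54919186e-04 7.03545442e-01] 0.03180967951674171
```

View pics/w2.png

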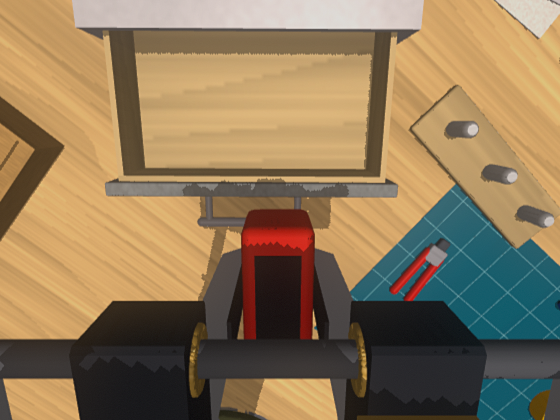

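The wrist view shows the drawer interior at (135–370, 55–168) with the panel top at v≈187 and the cabinet edge at v≈28. Nippers are at (420,270), and the posts at (463,130), (500,175), (537,215). The battery is held.

```bash
python3 - <<'E'
from h import *
d=np.load("w2.npz");W=d["W"];f=d["f"]
fl=W[60:160,145:365].reshape(-1,3);print("floor z",np.nanmedian(fl[:,2]))
z=W[...,2]
pt=W[178:200,105:400];m=(pt[...,2]>.08);p=pt[m];print("panel top",rect(p),np.nanmedian(p[:,2]))
cb=W[0:34,70:430];p=cb[cb[...,2]>.1];print("cab",rect(p),np.median(p[:,2]))
ang=np.radians(40.5)
for a in (39,40,41):
    pp=W[178:200,105:400];pp=pp[(pp[...,2]>.08)]
    u=np.array([np.cos(np.radians(a)),np.sin(np.radians(a))]);v=np.array([-u[1],u[0]])
    print(a,"panel u",np.percentile(pp[:,:2]@u,[1,99]),"v",np.percentile(pp[:,:2]@v,[1,99]),"cab front u",np.percentile(p[:,:2]@u,[0.5]),
      "floor u",np.nanpercentile(W[45:175,200:320].reshape(-1,3)[np.abs(W[45:175,200:320,2].ravel()-np.nanmedian(fl[:,2]))<.004][:,:2]@u,[.5,99.5]),
      "floor v",np.nanpercentile(W[100:130,120:390].reshape(-1,3)[np.abs(W[100:130,120:390,2].ravel()-np.nanmedian(fl[:,2]))<.004][:,:2]@v,[.5,99.5]))
m=(np.abs(z-.072)<.012);m[:205]=0;m[232:]=0;m[:,:195]=0;m[:,335:]=0
q=W[m];print("handle",rect(q))
E
```

```text
floor z 0.021679621288031664
panel top (array([423.4, 275.7]), 20.1, 313.4, 40.3) 0.09654830275330722
cab (array([549. , 381.3]), 25.3, 321.0, 40.4) 0.10961586661796177
39 panel u [0.49194543 0.5143039 ] v [-0.2041541   0.10035062] cab front u [0.65298692] floor u [0.51458059 0.65735259] floor v [-0.18906918  0.08826099]
40 panel u [0.4923833  0.51175869] v [-0.21291035  0.09174252] cab front u [0.65417744] floor u [0.51350715 0.65610455] floor v [-0.19915983  0.07817983]
41 panel u [0.48963236 0.51118046] v [-0.22161999  0.08293279] cab front u [0.6507962] floor u [0.51220759 0.65474458] floor v [-0.20918385  0.06807634]
handle (array([392.2, 257. ]), 25.8, 119.5, 40.4)
```

```bash
python3 go.py .4366,.3787,.28,.705 +.4366,.3787,.13,.705 .4366,.3787,.073,.705
```

```text
at [0.4378 0.2514 0.3182] [3.141 0.    0.703] F [ 0.5 -0.4 -3.5] w 0.0317 t 6.6
.4366,.3787,.28,.705 [ 0.325 -0.392  0.153] [ 0.      0.     -0.0004]
+.4366,.3787,.13,.705 [ 0.325 -0.392  0.753] [ 0.      0.     -0.0004]
.4366,.3787,.073,.705 [ 0.    -0.     0.228] [-0. -0.  0.]
```

Emit:
play_rows --motion '[[[0.1,-0.13,0.05,0,0,0,-1],[0.22,-0.26,0.1,0,0,0,-1],[0.3,-0.36,0.14,0,0,0,-1],[0.325,-0.392,0.3,0,0,0,-1],[0.325,-0.392,0.5,0,0,0,-1],[0.325,-0.392,0.65,0,0,0,-1],[0.325,-0.392,0.753,0,0,0,-1],[0.325,-0.392,0.753,0,0,0,-1]]]'

```text
time_s: 7.4
ee_pos: [0.4357, 0.3772, 0.1266]
eef_rot: [-3.141, 0.006, 0.701]
force: [0.3, 1.0, -2.4]
grip_width: 0.0317
grip_force: 40.0
```

Emit:
play_rows --motion '[[[0,0,0.08,0,0,0,-1],[0,0,0.14,0,0,0,-1],[0,0,0.19,0,0,0,-1],[0,0,0.228,0,0,0,-1],[0,0,0.228,0,0,0,-1],[0,0,0.228,0,0,0,-1]]]'

```text
time_s: 8.0
ee_pos: [0.4366, 0.3793, 0.0735]
eef_rot: [3.142, -0.001, 0.702]
force: [-0.3, -0.4, -3.1]
grip_width: 0.0319
grip_force: 40.0
```

Emit:
play_rows --motion '[[[0,0,0,0,0,0,0.1],[0,0,0,0,0,0,0.1],[0,0,0,0,0,0,0.1],[0,0,0,0,0,0,0.1],[0,0,-0.1,0,0,0,0.1],[0,0,-0.3,0,0,0,0.1],[0,0,-0.5,0,0,0,0.1],[0,0,-0.7,0,0,0,0.1],[0,0,-0.9,0,0,0,0.1]]]'

```text
time_s: 8.9
ee_pos: [0.4361, 0.3789, 0.3005]
eef_rot: [3.142, -0.001, 0.702]
force: [-0.3, 0.1, -0.8]
grip_width: 0.0517
grip_force: 0.0
```

```bash
python3 - <<'E'
from h import *
c,W,o=wrist();np.savez("w3.npz",W=W,f=c["frame"])
cv2.imwrite("pics/w3.png",c["frame"][:,:,::-1])
E
python3 go.py
```

```text
at [0.4373 0.3799 0.3094] [ 3.141 -0.012  0.702] F [0.2 0.9 9.4] w 0.0517 t 8.9
```

View pics/w3.png

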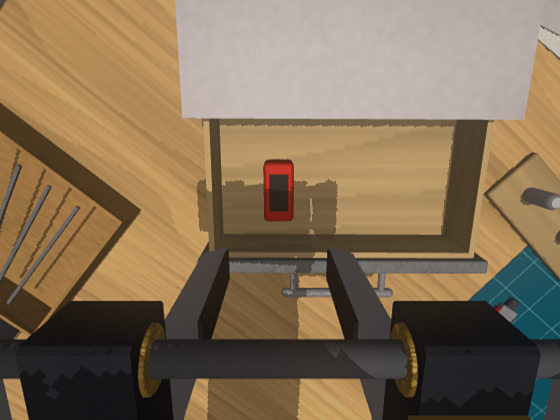

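Battery stands upright in the drawer at pixel (278,190). Next, the nippers.

```bash
python3 go.py .45,.19,.28,.38 .465,.012,.22,.07
```

```text
at [0.4373 0.3799 0.3094] [ 3.141 -0.012  0.702] F [0.2 0.9 9.4] w 0.0517 t 8.9
.45,.19,.28,.38 [-0.454  0.613  0.112] [-0.0002 -0.0019  0.0513]
.465,.012,.22,.07 [-0.208  0.683  0.24 ] [ 0.     -0.      0.0493]
```

Emit:
play_rows --motion '[[[-0.11,0.15,0.02,0,0,0.012,1],[-0.22,0.3,0.04,0,0,0.026,1],[-0.34,0.46,0.06,0,0,0.039,1],[-0.454,0.613,0.07,0,0,0.051,1]]]'

```text
time_s: 9.35
ee_pos: [0.4483, 0.1871, 0.28]
eef_rot: [3.142, 0.0, 0.379]
force: [1.0, 0.5, -0.5]
grip_width: 0.08
grip_force: 0.0
```

Emit:
play_rows --motion '[[[-0.06,0.18,0.06,0,0,0.013,1],[-0.12,0.36,0.12,0,0,0.026,1],[-0.17,0.53,0.18,0,0,0.038,1],[-0.2,0.64,0.22,0,0,0.046,1],[-0.208,0.683,0.24,0,0,0.0493,1],[-0.208,0.683,0.24,0,0,0.0493,1],[-0.208,0.683,0.24,0,0,0.0493,1]]]'

```text
time_s: 10.05
ee_pos: [0.4643, 0.0119, 0.2209]
eef_rot: [-3.141, -0.0, 0.074]
force: [0.2, 0.2, -0.5]
grip_width: 0.094
grip_force: 0.0
```

```bash
python3 - <<'E'
from h import *
c,W,o=wrist();np.savez("w4.npz",W=W,f=c["frame"])
cv2.imwrite("pics/w4.png",c["frame"][:,:,::-1])
h=hsv(c);z=W[...,2]
m=(((h[...,0]<8)|(h[...,0]>172))&(h[...,1]>120)&(z<.03)&(z>0.001)).astype(np.uint8)
n,L,s,_=cv2.connectedComponentsWithStats(cv2.dilate(m,np.ones((15,15))))
for i in range(1,n):
    p=W[(L==i)&(m>0)]
    if len(p)>100:print(s[i],rect(p),p.mean(0).round(4),np.percentile(p[:,2],[5,95]))
E
python3 go.py
```

```text
[ 254  151   49   92 4114] (array([461. ,  12.8]), 81.1, 36.7, 5.8) [0.4577 0.0127 0.0105] [0.00797399 0.01241682]
at [0.4643 0.0122 0.221 ] [-3.141e+00 -1.000e-03  7.400e-02] F [ 0.4 -1.1  0.4] w 0.0943 t 10.1
```

View pics/w4.png

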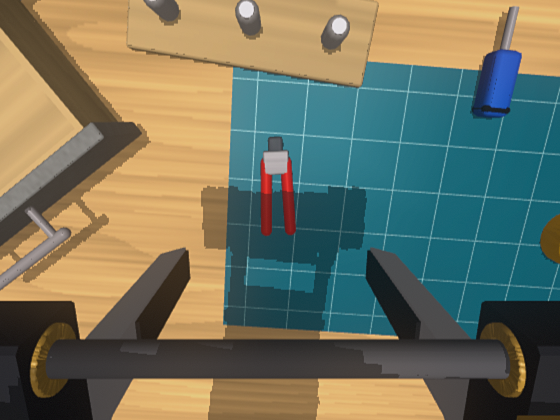

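```bash
python3 go.py .468,.0135,.021,.101
```

```text
at [0.4643 0.0122 0.221 ] [-3.141e+00 -1.000e-03  7.400e-02] F [ 0.4 -1.1  0.4] w 0.0943 t 10.1
.468,.0135,.021,.101 [ 0.015 -0.004  0.8  ] [-0.     -0.0001 -0.0043]
```

Emit:
play_rows --motion '[[[0.015,-0.004,0.2,0,0,-0.0043,0.6],[0.015,-0.004,0.4,0,0,-0.0043,0.4],[0.015,-0.004,0.58,0,0,-0.0043,0.4],[0.015,-0.004,0.68,0,0,-0.0043,0.4],[0.015,-0.004,0.75,0,0,-0.0043,0.4],[0.015,-0.004,0.785,0,0,-0.0043,0.4],[0.015,-0.004,0.8,0,0,-0.0043,0.4],[0.015,-0.004,0.8,0,0,-0.0043,0.4],[0.015,-0.004,0.8,0,0,-0.0043,0.4]]]' --grip_force 25

```text
time_s: 11.0
ee_pos: [0.4684, 0.0126, 0.0214]
eef_rot: [3.141, -0.002, 0.1]
force: [-0.5, 0.3, 0.4]
grip_width: 0.0654
grip_force: 0.0
```

Emit:
play_rows --motion '[[[0,0,0,0,0,0,-1],[0,0,0,0,0,0,-1],[0,0,0,0,0,0,-1],[0,0,0,0,0,0,-1],[0,0,0,0,0,0,-1],[0,0,0,0,0,0,-1]]]'

```text
time_s: 11.6
ee_pos: [0.4679, 0.0124, 0.0206]
eef_rot: [-3.142, -0.0, 0.099]
force: [-0.2, -0.1, 2.5]
grip_width: 0.0336
grip_force: 25.0
```

Emit:
play_rows --motion '[[[0,0,-0.05,0,0,0,-1],[0,0,-0.15,0,0,0,-1],[0,0,-0.3,0,0,0,-1],[0,0,-0.45,0,0,0,-1],[0,0,-0.6,0,0,0,-1],[0,0,-0.7,0,0,0,-1],[0,0,-0.76,0,0,0,-1],[0,0,-0.76,0,0,0,-1]]]'

```text
time_s: 12.4
ee_pos: [0.4684, 0.0123, 0.213]
eef_rot: [3.141, -0.004, 0.099]
force: [-0.3, 0.0, -1.5]
grip_width: 0.0334
grip_force: 24.9
```

```bash
python3 go.py .51,.16,.213,.45 .5355,.2594,.213,.705 +.5355,.2594,.046,.705
```

```text
at [0.4684 0.0123 0.213 ] [ 3.141 -0.004  0.099] F [-0.3  0.  -1.5] w 0.0334 t 12.4
.51,.16,.213,.45 [ 0.224 -0.572  0.   ] [ 0.0002 -0.0006 -0.0558]
.5355,.2594,.213,.705 [ 0.265 -0.314  0.   ] [-0.      0.     -0.0406]
+.5355,.2594,.046,.705 [ 0.265 -0.314  0.668] [-0.      0.     -0.0406]
```

Emit:
play_rows --motion '[[[0.04,-0.1,0,0,0,-0.01,-1],[0.09,-0.23,0,0,0,-0.023,-1],[0.14,-0.37,0,0,0,-0.036,-1],[0.19,-0.48,0,0,0,-0.047,-1],[0.224,-0.572,0,0,0,-0.0558,-1]]]'

```text
time_s: 12.9
ee_pos: [0.5092, 0.1617, 0.2094]
eef_rot: [-3.141, 0.002, 0.453]
force: [0.6, 0.1, -0.1]
grip_width: 0.0335
grip_force: 24.9
```

Emit:
play_rows --motion '[[[0.09,-0.1,0,0,0,-0.014,-1],[0.18,-0.21,0,0,0,-0.027,-1],[0.24,-0.29,0,0,0,-0.036,-1],[0.265,-0.314,0.05,0,0,-0.0406,-1],[0.265,-0.314,0.2,0,0,-0.0406,-1],[0.265,-0.314,0.36,0,0,-0.0406,-1],[0.265,-0.314,0.5,0,0,-0.0406,-1],[0.265,-0.314,0.6,0,0,-0.0406,-1],[0.265,-0.314,0.655,0,0,-0.0406,-1],[0.265,-0.314,0.668,0,0,-0.0406,-1]]]'

```text
time_s: 13.9
ee_pos: [0.5343, 0.2589, 0.0418]
eef_rot: [-3.141, 0.002, 0.704]
force: [0.8, 1.0, -0.1]
grip_width: 0.0336
grip_force: 25.0
```

Emit:
play_rows --motion '[[[0,0,0,0,0,0,-1],[0,0,0,0,0,0,-1],[0,0,0,0,0,0,0],[0,0,0,0,0,0,0],[0,0,0,0,0,0,0],[0,0,-0.1,0,0,0,0],[0,0,-0.3,0,0,0,0],[0,0,-0.5,0,0,0,0],[0,0,-0.7,0,0,0,0],[0,0,-0.85,0,0,0,0]]]'

```text
time_s: 14.9
ee_pos: [0.535, 0.2597, 0.2598]
eef_rot: [3.141, -0.003, 0.705]
force: [-0.4, 0.6, -0.1]
grip_width: 0.047
grip_force: 0.0
```

```bash
python3 go.py .57,.04,.25,.35 .575,-.191,.22,0
```

```text
at [0.535  0.2597 0.2598] [ 3.141e+00 -3.000e-03  7.050e-01] F [-0.4  0.6 -0.1] w 0.047 t 14.9
.57,.04,.25,.35 [-0.463  0.76   0.039] [ 0.0001 -0.0005  0.0565]
.575,-.191,.22,0 [-0.298  0.875  0.12 ] [-0.     -0.      0.0557]
```

Emit:
play_rows --motion '[[[-0.1,0.16,0.01,0,0,0.012,1],[-0.19,0.32,0.02,0,0,0.024,1],[-0.28,0.47,0.03,0,0,0.035,1],[-0.37,0.61,0.04,0,0,0.046,1],[-0.463,0.76,0.04,0,0,0.0565,1]]]'

```text
time_s: 15.4
ee_pos: [0.5697, 0.0384, 0.246]
eef_rot: [-3.142, -0.0, 0.347]
force: [1.1, 0.6, 0.3]
grip_width: 0.0836
grip_force: 0.0
```

Emit:
play_rows --motion '[[[-0.06,0.18,0.02,0,0,0.011,1],[-0.12,0.36,0.05,0,0,0.023,1],[-0.18,0.53,0.07,0,0,0.034,1],[-0.23,0.68,0.09,0,0,0.043,1],[-0.27,0.8,0.11,0,0,0.051,1],[-0.298,0.875,0.12,0,0,0.0557,1],[-0.298,0.875,0.12,0,0,0.0557,1],[-0.298,0.875,0.12,0,0,0.0557,1]]]'

```text
time_s: 16.2
ee_pos: [0.5748, -0.1908, 0.2161]
eef_rot: [-3.141, -0.0, 0.0]
force: [0.4, 0.5, -0.1]
grip_width: 0.0943
grip_force: 0.0
```

```bash
python3 - <<'E'
from h import *
c,W,o=wrist();np.savez("w5.npz",W=W,f=c["frame"])
h=hsv(c);z=W[...,2]
m=((h[...,0]>105)&(h[...,0]<128)&(h[...,1]>150)&(z<.032)&(z>0.021)).astype(np.uint8)
n,L,s,_=cv2.connectedComponentsWithStats(m)
for i in range(1,n):
    p=W[(L==i)]
    if len(p)>100:print(s[i],rect(p),p.mean(0).round(4),np.percentile(p[:,2],[5,95]))
cv2.imwrite("pics/w5.png",c["frame"][:,:,::-1])
E
python3 go.py
```

```text
[ 358  153   59   44 1018] (array([ 598.9, -294.7]), 56.1, 41.7, 89.3) [ 0.5932 -0.2947  0.0296] [0.02839633 0.03080169]
[ 263  156   26   52 1215] (array([ 591.2, -188.7]), 25.0, 50.4, 87.5) [ 0.5914 -0.1886  0.0251] [0.02306852 0.02667768]
at [ 0.5749 -0.1903  0.2163] [-3.141e+00 -0.000e+00  1.000e-03] F [0.7 0.2 0.1] w 0.0938 t 16.2
```

View pics/w5.png

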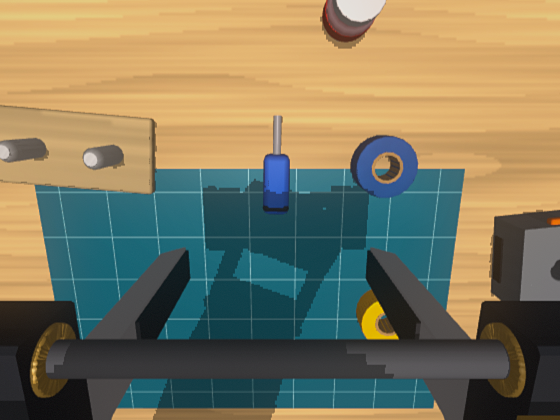

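```bash
python3 go.py .588,-.1886,.022,-.04
```

```text
at [ 0.5749 -0.1903  0.2163] [-3.141e+00 -0.000e+00  1.000e-03] F [0.7 0.2 0.1] w 0.0938 t 16.2
.588,-.1886,.022,-.04 [ 0.052 -0.007  0.777] [-0.     -0.      0.0065]
```

Emit:
play_rows --motion '[[[0.052,-0.007,0.2,0,0,0.0065,0.6],[0.052,-0.007,0.4,0,0,0.0065,0.4],[0.052,-0.007,0.58,0,0,0.0065,0.4],[0.052,-0.007,0.68,0,0,0.0065,0.4],[0.052,-0.007,0.74,0,0,0.0065,0.4],[0.052,-0.007,0.765,0,0,0.0065,0.4],[0.052,-0.007,0.777,0,0,0.0065,0.4],[0.052,-0.007,0.777,0,0,0.0065,0.4]]]'

```text
time_s: 17.05
ee_pos: [0.5885, -0.1893, 0.0229]
eef_rot: [3.141, -0.002, -0.041]
force: [-0.1, -0.4, 1.2]
grip_width: 0.0657
grip_force: 0.0
```

Emit:
play_rows --motion '[[[0,0,0,0,0,0,-1],[0,0,0,0,0,0,-1],[0,0,0,0,0,0,-1],[0,0,0,0,0,0,-1],[0,0,0,0,0,0,-1],[0,0,0,0,0,0,-1],[0,0,0,0,0,0,-1]]]'

```text
time_s: 17.75
ee_pos: [0.5879, -0.1894, 0.0218]
eef_rot: [3.142, -0.0, -0.041]
force: [-0.3, -0.6, 1.2]
grip_width: 0.0262
grip_force: 24.9
```

Emit:
play_rows --motion '[[[0,0,-0.05,0,0,0,-1],[0,0,-0.15,0,0,0,-1],[0,0,-0.3,0,0,0,-1],[0,0,-0.48,0,0,0,-1],[0,0,-0.66,0,0,0,-1],[0,0,-0.8,0,0,0,-1],[0,0,-0.88,0,0,0,-1],[0,0,-0.88,0,0,0,-1]]]'

```text
time_s: 18.55
ee_pos: [0.5885, -0.1896, 0.2457]
eef_rot: [3.14, -0.006, -0.041]
force: [-0.7, -0.8, -1.0]
grip_width: 0.026
grip_force: 24.9
```

```bash
python3 go.py .55,.03,.24,.35 .482,.26,.24,.705 .482,.325,.20,.705 +.482,.325,.046,.705
```

```text
at [ 0.5885 -0.1896  0.2457] [ 3.14  -0.006 -0.041] F [-0.7 -0.8 -1. ] w 0.026 t 18.6
.55,.03,.24,.35 [-0.19  -0.871  0.02 ] [ 0.0005 -0.0008 -0.0622]
.482,.26,.24,.705 [ 0.06  -0.957 -0.   ] [-0.      0.     -0.0565]
.482,.325,.20,.705 [ 0.168 -0.198  0.16 ] [-0. -0.  0.]
+.482,.325,.046,.705 [ 0.168 -0.198  0.776] [-0. -0.  0.]
```

Emit:
play_rows --motion '[[[-0.03,-0.14,0.0,0,0,-0.01,-1],[-0.07,-0.31,0.01,0,0,-0.022,-1],[-0.11,-0.49,0.01,0,0,-0.035,-1],[-0.15,-0.68,0.02,0,0,-0.048,-1],[-0.19,-0.871,0.02,0,0,-0.0622,-1]]]'

```text
time_s: 19.05
ee_pos: [0.548, 0.0318, 0.2352]
eef_rot: [-3.141, 0.002, 0.353]
force: [0.4, 0.5, -0.3]
grip_width: 0.0258
grip_force: 24.9
```

Emit:
play_rows --motion '[[[0.01,-0.19,0,0,0,-0.011,-1],[0.02,-0.38,0,0,0,-0.023,-1],[0.035,-0.57,0,0,0,-0.034,-1],[0.045,-0.73,0,0,0,-0.044,-1],[0.055,-0.87,0,0,0,-0.052,-1],[0.06,-0.957,0,0,0,-0.0565,-1]]]'

```text
time_s: 19.65
ee_pos: [0.4799, 0.2621, 0.2354]
eef_rot: [-3.141, 0.002, 0.709]
force: [0.0, -1.1, -1.2]
grip_width: 0.0258
grip_force: 24.9
```

Emit:
play_rows --motion '[[[0.06,-0.09,0.05,0,0,0,-1],[0.118,-0.178,0.12,0,0,0,-1],[0.118,-0.178,0.28,0,0,0,-1],[0.118,-0.178,0.44,0,0,0,-1],[0.118,-0.178,0.58,0,0,0,-1],[0.118,-0.178,0.68,0,0,0,-1],[0.118,-0.178,0.74,0,0,0,-1],[0.118,-0.178,0.77,0,0,0,-1],[0.118,-0.178,0.77,0,0,0,-1],[0.118,-0.178,0.77,0,0,0,-1]]]'

```text
time_s: 20.65
ee_pos: [0.4753, 0.3132, 0.0448]
eef_rot: [3.141, -0.001, 0.705]
force: [0.5, 0.2, -0.3]
grip_width: 0.0256
grip_force: 25.0
```

Emit:
play_rows --motion '[[[0,0,0,0,0,0,-0.1],[0,0,0,0,0,0,-0.1],[0,0,0,0,0,0,-0.1],[0,0,-0.05,0,0,0,-0.1],[0,0,-0.2,0,0,0,-0.1],[0,0,-0.4,0,0,0,-0.1],[0,0,-0.6,0,0,0,-0.1],[0,0,-0.8,0,0,0,-0.1],[0,0,-0.9,0,0,0,-0.1],[0,0,-0.9,0,0,0,-0.1]]]'

```text
time_s: 21.65
ee_pos: [0.4758, 0.3135, 0.2745]
eef_rot: [3.14, -0.008, 0.705]
force: [-0.5, 0.5, -0.6]
grip_width: 0.0426
grip_force: 0.0
```

```bash
python3 - <<'E'
from h import *
c,W,o=wrist();np.savez("w6.npz",W=W,f=c["frame"])
cv2.imwrite("pics/w6.png",c["frame"][:,:,::-1])
u=np.array([.7615,.648]);pp=W[100:300];z=pp[...,2]
E
python3 go.py
```

```text
at [0.4752 0.3132 0.2716] [ 3.141 -0.004  0.705] F [-0.4 -0.7 -1.2] w 0.0424 t 21.7
```

View pics/w6.png

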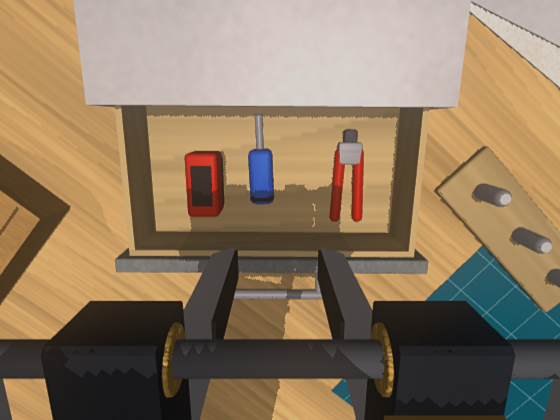

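Battery (205,183), driver (260,165) and nippers (348,175) all lie inside the drawer, clear of its rim. Next, push it shut.

```bash
python3 go.py .3562,.2217,.25,.705 +.3562,.2217,.075,.705
```

```text
at [0.4752 0.3132 0.2716] [ 3.141 -0.004  0.705] F [-0.4 -0.7 -1.2] w 0.0424 t 21.7
.3562,.2217,.25,.705 [-0.6   -0.03   0.084] [ 0.0001 -0.0006 -0.    ]
+.3562,.2217,.075,.705 [-0.603 -0.03   0.784] [ 0.0001 -0.0006 -0.    ]
```

Emit:
play_rows --motion '[[[-0.15,-0.01,0.02,0,0,0,-1],[-0.33,-0.02,0.03,0,0,0,-1],[-0.5,-0.03,0.05,0,0,0,-1],[-0.6,-0.03,0.08,0,0,0,-1],[-0.603,-0.03,0.25,0,0,0,-1],[-0.603,-0.03,0.43,0,0,0,-1],[-0.603,-0.03,0.6,0,0,0,-1],[-0.603,-0.03,0.7,0,0,0,-1],[-0.603,-0.03,0.76,0,0,0,-1],[-0.603,-0.03,0.784,0,0,0,-1]]]'

```text
time_s: 22.7
ee_pos: [0.354, 0.2204, 0.0712]
eef_rot: [-3.141, 0.004, 0.705]
force: [-0.4, 0.2, 0.6]
grip_width: 0.0004
grip_force: 0.0
```

Emit:
play_rows --motion '[[[0.04,0,0,0,0,0,-1],[0.08,0,0,0,0,0,-1],[0.12,0,0,0,0,0,-1],[0.16,0,0,0,0,0,-1],[0.2,0,0,0,0,0,-1],[0.24,0,0,0,0,0,-1],[0.28,0,0,0,0,0,-1],[0.32,0,0,0,0,0,-1],[0.36,0,0,0,0,0,-1],[0.4,0,0,0,0,0,-1]]]'

```text
time_s: 23.7
ee_pos: [0.4322, 0.2864, 0.0732]
eef_rot: [3.142, 0.0, 0.705]
force: [0.2, -1.2, 0.1]
grip_width: 0.001
grip_force: 0.5
```

Emit:
play_rows --motion '[[[0.03,0,0,0,0,0,-1],[0.06,0,0,0,0,0,-1],[0.09,0,0,0,0,0,-1],[0.12,0,0,0,0,0,-1],[0.15,0,0,0,0,0,-1],[0.18,0,0,0,0,0,-1],[0.21,0,0,0,0,0,-1],[0.23,0,0,0,0,0,-1]]]'

```text
time_s: 24.5
ee_pos: [0.4758, 0.3237, 0.0732]
eef_rot: [-3.142, -0.0, 0.705]
force: [-0.0, -2.1, 0.5]
grip_width: 0.0008
grip_force: 0.7
```

```bash
python3 - <<'E'
from h import *
c,W,o=wrist();np.savez("w7.npz",W=W,f=c["frame"])
u=np.array([.7615,.648]);v=np.array([-.648,.7615])
for n,(c,W) in dict(scene=(lambda c:(c,cloud(c)))(camera("scene")),side=(lambda c:(c,cloud(c)))(camera("side"))).items():
    p=W.reshape(-1,3);p=p[~np.isnan(p[:,0])];vv=p[:,:2]@v
    p=p[(np.abs(vv+.0645)<.15)&(abs(vv+.0645)>.075)];uu=p[:,:2]@u
    q=(p[:,2]>.088)&(p[:,2]<.1)&(uu>.4)&(uu<.7);t=(p[:,2]>.104)&(p[:,2]<.115)&(uu>.4)&(uu<.95)
    print(n,"panel top",np.percentile(uu[q],[1,50,99]) if q.any() else None,"cab top",np.percentile(uu[t],[1,99]) if t.any() else None)
    cv2.imwrite(f"pics/{n}7.png",c["frame"][:,:,::-1])
E
python3 go.py
```

```text
scene panel top [0.62294083 0.63214085 0.65439309] cab top [0.65399194 0.88516213]
side panel top [0.62297709 0.6304937  0.65354528] cab top [0.65399838 0.88463694]
at [0.4754 0.3234 0.0732] [-3.141 -0.     0.705] F [-0.2 -0.1  0.1] w 0.0003 t 24.6
```

Emit:
play_rows --motion '[[[0.01,0,0,0,0,0,-1],[0.02,0,0,0,0,0,-1],[0.03,0,0,0,0,0,-1],[0.035,0,0,0,0,0,-1],[0.035,0,0,0,0,0,-1]]]'

```text
time_s: 25.15
ee_pos: [0.4821, 0.329, 0.0733]
eef_rot: [3.142, -0.0, 0.705]
force: [0.5, -0.2, 0.2]
grip_width: 0.0004
grip_force: 0.0
```

Emit:
play_rows --motion '[[[0.005,0,0,0,0,0,-1],[0.01,0,0,0,0,0,-1],[0.012,0,0,0,0,0,-1],[0.012,0,0,0,0,0,-1]]]'

```text
time_s: 25.55
ee_pos: [0.4844, 0.3308, 0.0733]
eef_rot: [3.142, -0.0, 0.705]
force: [0.3, -0.2, -0.3]
grip_width: 0.0003
grip_force: 0.1
```

Emit:
play_rows --motion '[[[0.005,0,0,0,0,0,-1],[0.01,0,0,0,0,0,-1],[0.012,0,0,0,0,0,-1],[0.012,0,0,0,0,0,-1]]]'

```text
time_s: 25.95
ee_pos: [0.4867, 0.3328, 0.0732]
eef_rot: [3.142, -0.0, 0.705]
force: [-0.1, -0.4, -0.1]
grip_width: 0.0008
grip_force: 0.0
```

Emit:
play_rows --motion '[[[0.005,0,0,0,0,0,-1],[0.01,0,0,0,0,0,-1],[0.012,0,0,0,0,0,-1],[0.012,0,0,0,0,0,-1]]]'

```text
time_s: 26.35
ee_pos: [0.4878, 0.3338, 0.0731]
eef_rot: [-3.141, 0.004, 0.705]
force: [-9.5, -8.7, 8.0]
grip_width: 0.0002
grip_force: 6.7
```

Emit:
play_rows --motion '[[[0.004,0,0,0,0,0,-1],[0.004,0,0,0,0,0,-1],[0.004,0,0,0,0,0,-1]]]'

```text
time_s: 26.65
ee_pos: [0.4879, 0.3339, 0.0731]
eef_rot: [-3.141, 0.006, 0.705]
force: [-15.6, -14.1, 13.6]
grip_width: 0.0001
grip_force: 10.6
```

Emit:
play_rows --motion '[[[-0.05,0,0,0,0,0,-1],[-0.15,0,0,0,0,0,-1],[-0.25,0,0,0,0,0,-1],[-0.25,0,-0.15,0,0,0,-1],[-0.25,0,-0.35,0,0,0,-1],[-0.25,0,-0.55,0,0,0,-1],[-0.25,0,-0.7,0,0,0,-1],[-0.25,0,-0.7,0,0,0,-1]]]'

```text
time_s: 27.45
ee_pos: [0.4434, 0.2957, 0.2538]
eef_rot: [3.14, -0.009, 0.705]
force: [0.4, 1.2, -0.5]
grip_width: 0.0006
grip_force: 0.0
```

```bash
python3 - <<'E'
from h import *
c,W,o=wrist();np.savez("w8.npz",W=W,f=c["frame"])
cv2.imwrite("pics/w8.png",c["frame"][:,:,::-1])
u=np.array([.7615,.648]);v=np.array([-.648,.7615])
p=W.reshape(-1,3);p=p[~np.isnan(p[:,0])];vv=p[:,:2]@v
p=p[(np.abs(vv+.0645)<.15)];uu=p[:,:2]@u
q=(p[:,2]>.09)&(p[:,2]<.1)&(uu>.4)&(uu<.7);t=(p[:,2]>.104)&(p[:,2]<.115)&(uu>.5)&(uu<.95)
print(np.percentile(uu[q],[1,50,99]),np.percentile(uu[t],[1,99]))
E
python3 go.py .46,.10,.24,.3 .45,-.12,.24,-.2 .435,-.31,.22,-.6
```

```text
[0.63833532 0.64641507 0.65450695] [0.65366676 0.69346786]
at [0.4426 0.2953 0.2505] [ 3.141 -0.005  0.705] F [-0.   0.4 -1.4] w 0.0003 t 27.5
.46,.10,.24,.3 [-0.453  0.64   0.04 ] [-0.     -0.0008  0.0644]
.45,-.12,.24,-.2 [-0.298  0.829  0.   ] [-0.     -0.      0.0796]
.435,-.31,.22,-.6 [0.092 0.757 0.08 ] [-0.     -0.      0.0637]
```

View pics/w8.png

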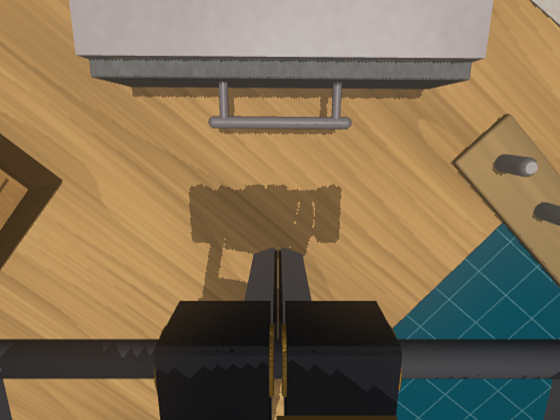

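The drawer is shut: the panel at v≈70 sits against the cabinet front. Next, the rolls.

```bash
python3 go.py .46,.10,.24,1.18 .45,-.12,.24,1.66 .438,-.31,.22,1.66
```

```text
at [0.4426 0.2953 0.2505] [ 3.141 -0.005  0.705] F [-0.   0.4 -1.4] w 0.0003 t 27.5
.46,.10,.24,1.18 [-0.453  0.64   0.04 ] [ 0.0003 -0.0007 -0.0756]
.45,-.12,.24,1.66 [-0.829  0.298  0.   ] [ 0.      0.     -0.0764]
.438,-.31,.22,1.66 [-0.753 -0.116  0.08 ] [ 0. -0.  0.]
```

Emit:
play_rows --motion '[[[-0.1,0.14,0.01,0,0,-0.017,1],[-0.2,0.28,0.02,0,0,-0.034,1],[-0.3,0.42,0.02,0,0,-0.05,1],[-0.38,0.54,0.02,0,0,-0.064,1],[-0.453,0.64,0.02,0,0,-0.0756,1]]]'

```text
time_s: 28.0
ee_pos: [0.459, 0.0978, 0.2418]
eef_rot: [-3.14, 0.001, 1.183]
force: [0.1, -0.1, 0.1]
grip_width: 0.0371
grip_force: 0.0
```

Emit:
play_rows --motion '[[[-0.17,0.06,0,0,0,-0.016,1],[-0.34,0.12,0,0,0,-0.032,1],[-0.51,0.18,0,0,0,-0.047,1],[-0.67,0.24,0,0,0,-0.062,1],[-0.829,0.298,0,0,0,-0.0764,1]]]'

```text
time_s: 28.5
ee_pos: [0.4486, -0.1221, 0.2419]
eef_rot: [-3.14, -0.001, 1.664]
force: [0.6, 0.8, -0.6]
grip_width: 0.0772
grip_force: 0.0
```

Emit:
play_rows --motion '[[[-0.17,-0.026,0.02,0,0,0,1],[-0.34,-0.052,0.04,0,0,0,1],[-0.5,-0.078,0.05,0,0,0,1],[-0.64,-0.1,0.06,0,0,0,1],[-0.72,-0.11,0.08,0,0,0,1],[-0.753,-0.116,0.08,0,0,0,1],[-0.753,-0.116,0.08,0,0,0,1],[-0.753,-0.116,0.08,0,0,0,1],[-0.753,-0.116,0.08,0,0,0,1]]]'

```text
time_s: 29.4
ee_pos: [0.4375, -0.3095, 0.2234]
eef_rot: [3.141, 0.0, 1.661]
force: [0.0, 0.4, -0.9]
grip_width: 0.0943
grip_force: 0.0
```

```bash
cat > ring.py <<'E'
# ring.py yellow|blue : top-face outer and bore circle in the wrist view
import sys
from h import *
c,W,o=wrist();h=hsv(c);z=W[...,2]
lo,hi=(18,35) if sys.argv[1]=="yellow" else (100,128)
m=((h[...,0]>lo)&(h[...,0]<hi)&(h[...,1]>120)&(z<.036)&(z>.024)).astype(np.uint8)
n,L,s,_=cv2.connectedComponentsWithStats(m)
i=1+np.argmax(s[1:,4]);print(s[i])
mm=(L==i).astype(np.uint8);zt=np.nanmedian(z[mm>0])
K=c["camera_matrix"];o2,T=tool();T=T@c["T_tool_cam"]
cs,_=cv2.findContours(mm,cv2.RETR_CCOMP,cv2.CHAIN_APPROX_NONE)
cs=sorted(cs,key=cv2.contourArea)[-2:]
print("z",zt,"annulus mean",W[mm>0].mean(0).round(4))
for q in cs:
    q=q[:,0,:].astype(float);d=np.c_[(q[:,0]-K[0,2])/K[0,0],-(q[:,1]-K[1,2])/K[1,1],-np.ones(len(q))]@T[:3,:3].T
    P=T[:3,3]+d*((.030-T[2,3])/d[:,2:]);print("circle",circ(P))
cv2.imwrite("pics/ring_%s_%d.png"%(sys.argv[1],int(o["time_s"])),c["frame"][:,:,::-1])
E
python3 ring.py yellow; python3 go.py
```

```text
[ 248  167   60   59 2003]
z 0.02961335168891388 annulus mean [ 0.439  -0.3082  0.0296]
circle (array([ 0.43905364, -0.30948229]), np.float64(0.015300571206433066))
circle (array([ 0.43905083, -0.30901145]), np.float64(0.028996462618664145))
at [ 0.4375 -0.3096  0.2235] [3.141 0.    1.661] F [0.4 0.3 0. ] w 0.0941 t 29.4
```

Emit:
play_rows --motion '[[[0.002,0.006,0.2,0,0,0,1],[0.002,0.006,0.4,0,0,0,1],[0.002,0.006,0.56,0,0,0,1],[0.002,0.006,0.68,0,0,0,1],[0.002,0.006,0.75,0,0,0,1],[0.002,0.006,0.79,0,0,0,1],[0.002,0.006,0.798,0,0,0,1],[0.002,0.006,0.798,0,0,0,1],[0.002,0.006,0.798,0,0,0,1]]]' --grip_force 15

```text
time_s: 30.35
ee_pos: [0.4391, -0.3102, 0.0248]
eef_rot: [3.14, 0.001, 1.66]
force: [-0.1, -0.4, 0.4]
grip_width: 0.0941
grip_force: 0.0
```

Emit:
play_rows --motion '[[[0,0,0,0,0,0,-1],[0,0,0,0,0,0,-1],[0,0,0,0,0,0,-1],[0,0,0,0,0,0,-1],[0,0,0,0,0,0,-1],[0,0,0,0,0,0,-1]]]'

```text
time_s: 30.95
ee_pos: [0.4386, -0.3099, 0.0238]
eef_rot: [-3.142, -0.0, 1.66]
force: [-0.9, -0.6, 1.2]
grip_width: 0.0587
grip_force: 14.9
```

Emit:
play_rows --motion '[[[0,0,-0.04,0,0,0,-1],[0,0,-0.12,0,0,0,-1],[0,0,-0.26,0,0,0,-1],[0,0,-0.4,0,0,0,-1],[0,0,-0.54,0,0,0,-1],[0,0,-0.66,0,0,0,-1],[0,0,-0.74,0,0,0,-1],[0,0,-0.78,0,0,0,-1],[0,0,-0.78,0,0,0,-1]]]'

```text
time_s: 31.85
ee_pos: [0.4388, -0.31, 0.2199]
eef_rot: [3.14, 0.001, 1.66]
force: [1.2, 0.6, -1.5]
grip_width: 0.0587
grip_force: 14.9
```

```bash
python3 go.py .47,-.08,.22,1.66 .55,.1,.22,1.66 .60,.03,.22,1.66
```

```text
at [ 0.4388 -0.31    0.2199] [3.14e+00 1.00e-03 1.66e+00] F [ 1.2  0.6 -1.5] w 0.0587 t 31.9
.47,-.08,.22,1.66 [ 0.905  0.206 -0.001] [ 0.0002  0.0002 -0.    ]
.55,.1,.22,1.66 [0.689 0.383 0.   ] [ 0. -0.  0.]
.60,.03,.22,1.66 [-0.297  0.174  0.   ] [ 0. -0.  0.]
```

```bash
python3 go.py .53,-.2,.20,1.66 .62,-.09,.19,1.66
```

```text
at [ 0.4388 -0.31    0.2199] [3.14e+00 1.00e-03 1.66e+00] F [ 1.2  0.6 -1.5] w 0.0587 t 31.9
.53,-.2,.20,1.66 [0.406 0.402 0.08 ] [ 0.0002  0.0002 -0.    ]
.62,-.09,.19,1.66 [0.406 0.398 0.04 ] [ 0. -0.  0.]
```

Emit:
play_rows --motion '[[[0.08,0.08,0.01,0,0,0,-1],[0.2,0.2,0.03,0,0,0,-1],[0.32,0.32,0.05,0,0,0,-1],[0.44,0.44,0.08,0,0,0,-1],[0.56,0.55,0.09,0,0,0,-1],[0.67,0.66,0.1,0,0,0,-1],[0.76,0.75,0.12,0,0,0,-1],[0.812,0.8,0.12,0,0,0,-1],[0.812,0.8,0.12,0,0,0,-1],[0.812,0.8,0.12,0,0,0,-1]]]'

```text
time_s: 32.85
ee_pos: [0.6193, -0.0905, 0.1882]
eef_rot: [-3.141, -0.0, 1.66]
force: [0.3, 0.1, -0.5]
grip_width: 0.0589
grip_force: 14.9
```

```bash
cat > posts.py <<'E'
from h import *
c,W,o=wrist();z=W[...,2];np.savez("wp.npz",W=W,f=c["frame"])
K=c["camera_matrix"];_,T=tool();T=T@c["T_tool_cam"]
print(o["ee_pos"].round(4))
m=((z>.0545)&(z<.062)&(W[...,0]>.57)&(W[...,0]<.67)&(W[...,1]>-.06)&(W[...,1]<.16)).astype(np.uint8)
n,L,s,_=cv2.connectedComponentsWithStats(m)
for i in range(1,n):
    if s[i,4]>15:
        p=W[L==i];print("top",s[i],p.mean(0).round(4),rect(p),p[:,2].max().round(4))
m=((z>.018)&(z<.05)&(W[...,0]>.57)&(W[...,0]<.67)&(W[...,1]>-.06)&(W[...,1]<.16)).astype(np.uint8)
n,L,s,_=cv2.connectedComponentsWithStats(m)
for i in range(1,n):
    if s[i,4]>60:
        p=W[L==i];q,r=circ(p);print("side",s[i],q.round(4),r.round(4))
m=((z>.008)&(z<.016)&(W[...,0]>.5)&(W[...,0]<.72)&(W[...,1]>-.12)&(W[...,1]<.2))
print("base",rect(W[m]))
cv2.imwrite("pics/posts%d.png"%int(o["time_s"]),c["frame"][:,:,::-1])
E
python3 posts.py; ls pics
```

```text
[ 0.6193 -0.0905  0.1882]
top [288  18  22  25 391] [0.6235 0.0488 0.057 ] (array([623.6,  49.1]), 15.5, 16.1, 17.3) 0.0596
top [270 123  22  22 330] [ 0.6172 -0.0262  0.057 ] (array([617.1, -26.2]), 16.6, 15.6, 15.3) 0.0597
side [285  33  23  20 174] [0.6236 0.0495] 0.0098
base (array([620.4,  12. ]), 153.1, 76.1, 85.1)
posts32.png
ring_yellow_29.png
scene0.png
scene7.png
side0.png
side7.png
w1.png
w2.png
w3.png
w4.png
w5.png
w6.png
w8.png
```

```bash
python3 go.py
```

```text
at [ 0.6192 -0.0909  0.1885] [-3.141  0.     1.659] F [-0.2 -0.3 -1.7] w 0.0585 t 32.9
```

```bash
python3 go.py .6236,.0488,.13,1.66 +.6236,.0488,.095,1.66 .6236,.0488,.036,1.66
```

```text
at [ 0.6192 -0.0909  0.1885] [-3.141  0.     1.659] F [-0.2 -0.3 -1.7] w 0.0585 t 32.9
.6236,.0488,.13,1.66 [0.555 0.067 0.234] [-0.0001  0.     -0.0001]
+.6236,.0488,.095,1.66 [0.555 0.067 0.374] [-0.0001  0.     -0.0001]
.6236,.0488,.036,1.66 [-0.     0.     0.236] [ 0. -0.  0.]
```

Emit:
play_rows --motion '[[[0.12,0.015,0.05,0,0,0,-1],[0.27,0.03,0.12,0,0,0,-1],[0.41,0.05,0.18,0,0,0,-1],[0.51,0.062,0.22,0,0,0,-1],[0.555,0.067,0.25,0,0,0,-1],[0.555,0.067,0.3,0,0,0,-1],[0.555,0.067,0.35,0,0,0,-1],[0.555,0.067,0.374,0,0,0,-1],[0.555,0.067,0.374,0,0,0,-1],[0.555,0.067,0.374,0,0,0,-1]]]'

```text
time_s: 33.9
ee_pos: [0.6243, 0.0491, 0.0955]
eef_rot: [3.141, 0.0, 1.659]
force: [-1.0, -0.6, -0.6]
grip_width: 0.0584
grip_force: 14.9
```

```bash
python3 go.py .6236,.0488,.07,1.66 +.6236,.0488,.036,1.66
```

```text
at [0.6243 0.0491 0.0955] [3.141 0.    1.659] F [-1.  -0.6 -0.6] w 0.0584 t 33.9
.6236,.0488,.07,1.66 [-0.001 -0.003  0.102] [ 0.      0.     -0.0002]
+.6236,.0488,.036,1.66 [-0.001 -0.003  0.238] [ 0.      0.     -0.0002]
```

Emit:
play_rows --motion '[[[-0.001,-0.003,0.03,0,0,0,-1],[-0.001,-0.003,0.06,0,0,0,-1],[-0.001,-0.003,0.09,0,0,0,-1],[-0.001,-0.003,0.11,0,0,0,-1],[-0.001,-0.003,0.11,0,0,0,-1]]]'

```text
time_s: 34.4
ee_pos: [0.6229, 0.0495, 0.0667]
eef_rot: [-3.14, -0.0, 1.66]
force: [0.8, -0.0, -0.8]
grip_width: 0.0587
grip_force: 14.9
```

Emit:
play_rows --motion '[[[0,0,0.03,0,0,0,-1],[0,0,0.06,0,0,0,-1],[0,0,0.09,0,0,0,-1],[0,0,0.11,0,0,0,-1],[0,0,0.122,0,0,0,-1],[0,0,0.126,0,0,0,-1],[0,0,0.126,0,0,0,-1]]]'

```text
time_s: 35.1
ee_pos: [0.6234, 0.0495, 0.0362]
eef_rot: [3.142, -0.0, 1.66]
force: [0.1, -0.2, -0.9]
grip_width: 0.0583
grip_force: 14.9
```

Emit:
play_rows --motion '[[[0,0,0.004,0,0,0,-1],[0,0,0.004,0,0,0,-1],[0,0,0.004,0,0,0,0.8],[0,0,0.004,0,0,0,0.8],[0,0,0.004,0,0,0,0.8],[0,0,0.004,0,0,0,0.8],[0,0,-0.1,0,0,0,0.8],[0,0,-0.28,0,0,0,0.8],[0,0,-0.46,0,0,0,0.8],[0,0,-0.6,0,0,0,0.8]]]'

```text
time_s: 36.1
ee_pos: [0.6236, 0.0495, 0.1891]
eef_rot: [3.14, 0.0, 1.66]
force: [0.4, -0.3, 0.0]
grip_width: 0.0845
grip_force: 0.0
```

```bash
python3 go.py .61,-.12,.22,1.66 .605,-.295,.223,1.66
```

```text
at [0.6236 0.0495 0.1891] [3.14 0.   1.66] F [ 0.4 -0.3  0. ] w 0.0845 t 36.1
.61,-.12,.22,1.66 [-0.67  -0.114 -0.124] [ 0.0003  0.     -0.    ]
.605,-.295,.223,1.66 [-0.695 -0.082 -0.012] [ 0. -0.  0.]
```

Emit:
play_rows --motion '[[[-0.12,-0.02,-0.05,0,0,0,1],[-0.3,-0.05,-0.1,0,0,0,1],[-0.49,-0.08,-0.12,0,0,0,1],[-0.67,-0.114,-0.124,0,0,0,1]]]'

```text
time_s: 36.5
ee_pos: [0.6098, -0.1217, 0.2182]
eef_rot: [3.14, 0.001, 1.66]
force: [0.5, -0.2, -0.2]
grip_width: 0.094
grip_force: 0.0
```

Emit:
play_rows --motion '[[[-0.18,-0.02,0,0,0,0,1],[-0.36,-0.04,0,0,0,0,1],[-0.53,-0.06,-0.01,0,0,0,1],[-0.64,-0.075,-0.01,0,0,0,1],[-0.695,-0.082,-0.012,0,0,0,1],[-0.695,-0.082,-0.012,0,0,0,1],[-0.695,-0.082,-0.012,0,0,0,1],[-0.695,-0.082,-0.012,0,0,0,1]]]'

```text
time_s: 37.3
ee_pos: [0.6054, -0.2932, 0.2204]
eef_rot: [3.141, -0.0, 1.662]
force: [0.7, 0.0, 0.6]
grip_width: 0.0943
grip_force: 0.0
```

```bash
python3 ring.py blue; python3 go.py
```

```text
[ 247  170   53   57 1390]
z 0.029652295416844443 annulus mean [ 0.5995 -0.2939  0.0296]
circle (array([ 0.60604273, -0.2945876 ]), np.float64(0.016170435174815152))
circle (array([ 0.60217515, -0.29454705]), np.float64(0.025945996714296066))
at [ 0.6053 -0.2933  0.2205] [ 3.141 -0.     1.662] F [ 0.8  1.2 -0. ] w 0.0941 t 37.4
```

Emit:
play_rows --motion '[[[-0.005,0.002,0.2,0,0,0,1],[-0.005,0.002,0.4,0,0,0,1],[-0.005,0.002,0.56,0,0,0,1],[-0.005,0.002,0.68,0,0,0,1],[-0.005,0.002,0.74,0,0,0,1],[-0.005,0.002,0.78,0,0,0,1],[-0.005,0.002,0.786,0,0,0,1],[-0.005,0.002,0.786,0,0,0,1],[-0.005,0.002,0.786,0,0,0,1]]]'

```text
time_s: 38.25
ee_pos: [0.6062, -0.2963, 0.0253]
eef_rot: [3.14, 0.001, 1.66]
force: [-0.3, -0.6, 0.5]
grip_width: 0.094
grip_force: 0.0
```

Emit:
play_rows --motion '[[[0,0,0,0,0,0,-1],[0,0,0,0,0,0,-1],[0,0,0,0,0,0,-1],[0,0,0,0,0,0,-1],[0,0,0,0,0,0,-1],[0,0,0,0,0,0,-1]]]'

```text
time_s: 38.85
ee_pos: [0.6055, -0.296, 0.0238]
eef_rot: [-3.142, -0.0, 1.66]
force: [-1.1, -0.3, 1.1]
grip_width: 0.0587
grip_force: 14.9
```

Emit:
play_rows --motion '[[[0,0,-0.04,0,0,0,-1],[0,0,-0.12,0,0,0,-1],[0,0,-0.24,0,0,0,-1],[0,0,-0.36,0,0,0,-1],[0,0,-0.44,0,0,0,-1],[0,0,-0.46,0,0,0,-1],[0,0,-0.46,0,0,0,-1]]]'

```text
time_s: 39.55
ee_pos: [0.6057, -0.296, 0.1393]
eef_rot: [3.141, 0.001, 1.66]
force: [1.6, 0.5, -0.6]
grip_width: 0.0589
grip_force: 14.9
```

```bash
python3 go.py .6172,-.0262,.13,1.66 .6172,-.0262,.095,1.66
```

```text
at [ 0.6057 -0.296   0.1393] [3.141e+00 1.000e-03 1.660e+00] F [ 1.6  0.5 -0.6] w 0.0589 t 39.5
.6172,-.0262,.13,1.66 [1.071 0.142 0.037] [ 0.0001  0.0001 -0.    ]
.6172,-.0262,.095,1.66 [0.   0.   0.14] [ 0. -0.  0.]
```

Emit:
play_rows --motion '[[[0.08,0.01,0,0,0,0,-1],[0.22,0.03,0.01,0,0,0,-1],[0.38,0.05,0.01,0,0,0,-1],[0.54,0.07,0.02,0,0,0,-1],[0.68,0.09,0.02,0,0,0,-1],[0.79,0.105,0.03,0,0,0,-1],[0.87,0.115,0.03,0,0,0,-1],[0.9,0.12,0.037,0,0,0,-1],[0.9,0.12,0.037,0,0,0,-1]]]'

```text
time_s: 40.45
ee_pos: [0.6149, -0.068, 0.1284]
eef_rot: [-3.14, -0.0, 1.661]
force: [0.8, -0.0, -0.6]
grip_width: 0.0588
grip_force: 14.9
```

```bash
python3 go.py .6172,-.0272,.13,1.66 +.6172,-.0272,.095,1.66
```

```text
at [ 0.6149 -0.068   0.1284] [-3.14  -0.     1.661] F [ 0.8 -0.  -0.6] w 0.0588 t 40.5
.6172,-.0272,.13,1.66 [ 0.162  0.024 -0.006] [-0.0003 -0.0001  0.0002]
+.6172,-.0272,.095,1.66 [0.162 0.024 0.134] [-0.0003 -0.0001  0.0002]
```

Emit:
play_rows --motion '[[[0.08,0.012,0,0,0,0,-1],[0.14,0.02,0,0,0,0,-1],[0.162,0.024,0.03,0,0,0,-1],[0.162,0.024,0.09,0,0,0,-1],[0.162,0.024,0.13,0,0,0,-1],[0.162,0.024,0.134,0,0,0,-1],[0.162,0.024,0.134,0,0,0,-1]]]'

```text
time_s: 41.15
ee_pos: [0.6176, -0.0288, 0.0954]
eef_rot: [-3.141, -0.0, 1.659]
force: [0.2, 0.0, -0.1]
grip_width: 0.0589
grip_force: 14.9
```

Emit:
play_rows --motion '[[[0,0,0.03,0,0,0,-1],[0,0,0.06,0,0,0,-1],[0,0,0.09,0,0,0,-1],[0,0,0.11,0,0,0,-1],[0,0,0.11,0,0,0,-1]]]'

```text
time_s: 41.65
ee_pos: [0.6174, -0.0283, 0.0675]
eef_rot: [-3.14, -0.0, 1.66]
force: [-1.3, -0.5, -0.8]
grip_width: 0.0587
grip_force: 14.9
```

Emit:
play_rows --motion '[[[0,0,0.03,0,0,0,-1],[0,0,0.06,0,0,0,-1],[0,0,0.09,0,0,0,-1],[0,0,0.115,0,0,0,-1],[0,0,0.126,0,0,0,-1],[0,0,0.13,0,0,0,-1],[0,0,0.13,0,0,0,-1]]]'

```text
time_s: 42.35
ee_pos: [0.6175, -0.0281, 0.0358]
eef_rot: [-3.141, -0.0, 1.66]
force: [-5.7, 2.5, -1.0]
grip_width: 0.0591
grip_force: 14.8
```

Emit:
play_rows --motion '[[[0,0,0,0,0,0,-1],[0,0,0,0,0,0,0.8],[0,0,0,0,0,0,0.8],[0,0,0,0,0,0,0.8],[0,0,0,0,0,0,0.8],[0,0,-0.1,0,0,0,0.8],[0,0,-0.28,0,0,0,0.8],[0,0,-0.46,0,0,0,0.8],[0,0,-0.62,0,0,0,0.8],[0,0,-0.72,0,0,0,0.8]]]'

```text
time_s: 43.35
ee_pos: [0.6183, -0.0284, 0.2197]
eef_rot: [3.138, 0.001, 1.66]
force: [0.4, 0.9, 0.6]
grip_width: 0.0843
grip_force: 0.0
```

Emit:
play_rows --motion '[[[-0.1,-0.1,0,0,0,0,1],[-0.25,-0.25,0,0,0,0,1],[-0.4,-0.4,0,0,0,0,1],[-0.5,-0.5,0,0,0,0,1],[-0.5,-0.5,0,0,0,0,1],[-0.5,-0.5,0,0,0,0,1]]]'

```text
time_s: 43.95
ee_pos: [0.5044, -0.1644, 0.2164]
eef_rot: [3.141, 0.0, 1.658]
force: [-0.0, 0.1, 0.3]
grip_width: 0.0939
grip_force: 0.0
```

```bash
python3 - <<'E'
from h import *
u=np.array([.7615,.648])
for n in("scene","side"):
    c=camera(n);cv2.imwrite(f"pics/{n}9.png",c["frame"][:,:,::-1]);W=cloud(c);z=W[...,2]
    for k,x,y in(("p0",.617,-.027),("p1",.6236,.049)):
        d=np.hypot(W[...,0]-x,W[...,1]-y);p=W[(d<.03)&(d>.015)&(z>.02)];print(n,k,"ring top z",np.percentile(p[:,2],[50,95]).round(4))
c=cv2.hconcat([cv2.imread("pics/scene9.png")[80:320,100:480],cv2.imread("pics/side9.png")[80:320,150:530]])
cv2.imwrite("pics/fin.png",c)
E
python3 go.py
```

```text
scene p0 ring top z [0.0393 0.0423]
scene p1 ring top z [0.0392 0.0424]
side p0 ring top z [0.0394 0.0428]
side p1 ring top z [0.0402 0.0428]
at [ 0.505  -0.1633  0.2161] [3.141 0.    1.661] F [ 0.4 -0.1  0.4] w 0.0944 t 44.0
```

View pics/fin.png

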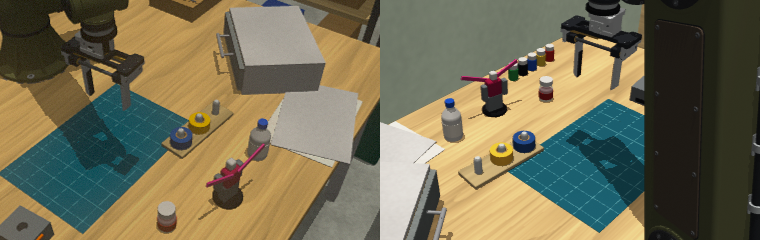

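The final view shows the blue roll (180,138) and yellow roll (198,122) fully down on their posts, with ring tops at about 42 mm. The drawer is shut, the mat is empty and the bystanders are upright.

```bash
python3 -c "
from station import workorder
print(workorder.hand_in())"
```

```text
the job is handed in; nothing more can be done
None
```

The job is handed in, though no verdict came back: battery, nippers and screwdriver are in the drawer, which is pushed shut to its stop, and both rolls (yellow, blue) are fully down on posts; the sanding block and green roll were absent.

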